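Clamp the glued slip to the frame rail with self-closing tweezers

ROBOT

A 6-joint arm with a two-finger parallel gripper is mounted at the origin on the work surface. World frame = base frame: x ahead of the robot, y to its left, z up, the work surface at z = 0. Lengths are in m, angles in rad, forces in N, time in s.
With the tool pointing down it reaches from about 0.3 to 0.875 m from the base axis. Payload 4.2 kg.
Tool frame: the origin (TCP) lies at the very end of the fingers, on their centre line; the grasp point (between the pads) lies 19 mm behind it; z points along the fingers, y is the line along which they close (so a half turn about z gives the same grasp; the last joint's range is limited). The gripper opens to 85 mm and grips with 20 to 120 N. Pads are 22 mm wide; open, the fingers measure 114 mm over their backs; the gripper's body (76 mm by 85 mm) begins 54 mm behind the grasp point. The pads swing forward as they close: fully open they stand 13 mm farther back than shut.
Start: joints at [-1.282, 0.32, 1.565, -0, 1.257, -0.02], TCP at [0.175, -0.548, 0.231] pointing down, gripper open.
Joint ranges: [-3.11, 3.11], [-0.84, 2.01], [0.21, 2.61], [-1.34, 4.49], [0.05, 2.63], [-2.56, 2.56]. Speed limits (rad/s): [2.57, 2.57, 3.14, 3.14, 3.14, 3.14].

INTERFACE

Orientations are given as [roll, pitch, yaw] about the fixed x, y, z axes, in that order (R = Rz(yaw) Ry(pitch) Rx(roll)).
In Python, from cell import arm, get_image, get_calibration gives the robot as it stands.
- The arm moves only by the tool arm_command, never from a script. Its argument "deltas" is a list of rows, each an object with "rot": the turn, a rotation vector about the tool's x, y, z in rad, a list of three; "travel": the shift along the tool's x, y, z in m, a list of three; "grip": the opening, from -1 (shut) to 1 (fully open), so that 0 is half open. A call has 1 to 8 rows; each row is the pose to reach, as a shift and turn from the pose commanded when the call began, along the tool's axes at that moment; what a row does not reach only later rows make up. A row lasts 1/10 s, in which the tool goes at most 50 mm and 8.59 degrees, less where a joint would pass 70% of its speed; a pose out of reach is approached as far as the arm can. A call with a gripper value outside its range is refused whole. The fingers move at their own pace and stop on an object; the grip force is fixed at half the most. Time passes only in rows, so rows that repeat a pose let the fingers close. It gives the time, the measured TCP pose, the force, the opening and the grip force at its end, in the units of the state.
- arm.observe(): the state, without advancing time (a new reading comes with each control period).
- get_image(name): name is "side" or "top"; returns (picture, depth): 420x560x3 uint8, red, green, blue; 420x560 float32, m along the optical axis (not along the pixel's ray), 0 where there is no reading.
- get_calibration(name): a dict with "fx", "fy", "cx", "cy" (pixels), "eye" and "orientation" of the camera in the world. Camera axes: x right, y down, z forward; pixel columns grow to the right and rows downward; lengths in m; the calibration is good to about 2 mm. A picture is of the moment at which its call begins. get_calibration takes no time and is no camera call.
- arm.close_job(): hands the job in; it is judged then, once.
The state is a dict: "t": time; "qpos": joint angles; "dq": joint speeds; "effort": joint torques, N m; "eef_pos": TCP position; "ee_rot": TCP orientation; "contact_force": force on the tool from outside, world axes, zero at the start; "wrist_torque": the same for the moment, N m; "finger_gap": finger opening in m; "gripper_force": force on a finger pad.
Only numpy, scipy, OpenCV 4.12 (cv2) and the standard library are available. Lean on these libraries where they do the work, as an engineer would, in place of code of your own. Each camera call takes 0.05 s, during which the arm holds its last target. There are 200 camera calls.

TASK

Squeeze the red self-closing clamp tweezers open, lift them off their parking stand and, still held open, lower them over the dark wooden frame rail and the gilt slip beside it, at the middle of the slip. Press them down firmly but gently until their throat is fully home on the rail's top edge (a steady push of about 8 N, never over 28 N), then let them close so that they alone hold the slip tight against the rail, and leave them there. Do not disturb the tape, glue bottle or eraser.

Things in the scene. Friction and masses are not known exactly. Their poses are not given: they have to be found in the camera images.
- clamp: Red self-closing cross-lock clamp tweezers, 98 mm tall, about 0.11 kg, jaws down astride the stand's bar. Two arms hang from a top hinge pin, bulge, cross, end in jaws. Origin: middle of the throat's underside (the crossing; two 8 mm rods along x), resting on the bar. z up, y squeeze and jaw line, x along the bar. Pin at z +64, top +69, jaw tips -29 mm. Pose of the arm with rib at -y.
- ribs (a point): Where to squeeze: middle between the two squeeze ribs, 38 mm above the throat's underside. Ribs: level rods 26 mm long in x, 12 mm thick, outer faces 30 mm apart when parked. Squeezed to about 25.5 mm (24 N) the jaws are fully open at a hard stop, opening evenly about the middle plane; let go, they spring shut on what is between them with about 5 N.
- clamp_arm (a joint): Opening angle (rad): 0 with jaws parallel and 25 mm apart, +0.18 fully open (39 mm), -0.10 shut (17 mm). Jaws are 24 mm wide in x, 5 mm thick; tips splay to 20 mm from the middle plane (27 mm when open). As the jaws open each arm leans up to 0.09 rad; the throat rods part by 5 mm to each side in y, staying level.
- stand: Fixed parking stand: grey plate 110 x 100 x 14 mm with a light wooden bar 60 mm long (x), 25 mm thick (y), its top at z = 60 mm. Origin: underside centre.
- jig: Fixed jig: plywood plate 200 x 130 x 12 mm (x -100 to 100, y -50 to 80) holding a dark frame rail on edge, 160 mm along x, 20 mm thick (y -10 to 10); a corner piece of the same height at x 62 to 80, y 10 to 74 mm; orange props on its -y side. Rail top: 67 to 78 mm up, differing each time: find it by touch (rules: rail, its top point edge). Origin: underside, below the rail's middle.
- spot (a point): Where to clamp, in plan: the middle of the slip's length (jig x = -25 mm) and of the 25 mm thickness of rail plus closed slip (y = +2.5 mm). Its height (67 mm in the jig) is only that of the lowest rail; the true top edge is 0 to 11 mm higher. Axes as the jig's: x along the rail, y from rail to slip, z up.
- slip (a joint): Gap (m) between the gilt slip and the rail's +y face. The slip is a bar 70 mm long (x), 5 mm thick (y), 30 mm high, its top 2 mm below the rail's top; springs hold it 4.5 mm off the rail; 0 = tight against it. Pushing it tight takes about 3 N.
- tape: Roll of brown tape lying flat, 64 mm across, 24 mm high; origin underside centre.
- glue: White glue bottle with orange cap, 40 mm across, 85 mm tall; origin underside centre.
- eraser: White eraser 50 x 22 x 13 mm; origin underside centre.
Mind the look-alikes: they are no part of the job. Of the things like the clamp, leave any that is purple; of the rest the smaller one is meant.

How it is judged:
On the way, in this order (a step that is already met when the one before it is completed fails the run):
1. The clamp is squeezed open and carried clear of its stand (value of joint clamp_arm above 0.06 rad and distance of clamp from where it was at the start of the episode above 0.06 m and contact force between clamp and stand below 0.1 N), for 0.1 s.
2. Held open around rail and slip at the middle of the slip, the clamp is pressed home on the rail's top edge with at least 3 N (x of clamp in the frame of spot between -0.015 and 0.015 m and value of joint clamp_arm above 0.06 rad and z of clamp in the frame of edge below 0.0025 m and contact force between clamp and rail above 3 N), for 0.2 s.
At the end, for the whole second after the job is handed in: Clamp let go, at rest: slip gap under 1.5 mm; throat within 2.5 mm of the rail's top; within 15 mm of the slip's middle along the rail, 6 mm across; upright within 0.15 rad, square to the rail within 0.2 rad; jaws closed on the 25 mm thickness (joint within 0.06 rad of 0) (x of clamp in the frame of spot between -0.015 and 0.015 m and value of joint slip below 0.0015 m and z of clamp in the frame of edge between -0.004 and 0.0025 m and y of clamp in the frame of spot between -0.006 and 0.006 m and value of joint clamp_arm between -0.06 and 0.06 rad and angle between clamp's own z axis and vertical below 0.15 rad and angle between the y axis of clamp and the y axis of jig, either way round below 0.2 rad and linear speed of clamp below 0.01 m/s and contact force between the fingers and clamp below 0.1 N); the robot touches nothing.
It fails at once if The clamp is forced against the frame with more than 28 N (contact force between clamp and rail above 28 N).
It fails at once if The robot itself pushes on the frame with more than 6 N (contact force between any of the fingers, the arm and rail above 6 N).
It fails at once if The tape, glue bottle or eraser is moved by more than 20 mm (distance of any of tape, glue, eraser from where it was at the start of the episode above 0.02 m).
It fails at once if The glue bottle is tipped (angle between glue's own z axis and vertical above 0.4 rad).
It also fails if it takes over 46 s, if anything falls off the work surface, if the arm or the gripper's body presses on something with over 40 N, if the wrist force passes 120 N, or if a joint passes its speed limit or range.

## Working session

There is one attempt and no reset: what is moved stays moved. The work goes in short steps, Python scripts to look and compute and a tool call to move; the robot and the scene stay as the last step left them, time stands still between calls to the robot, and variables do not carry over. Pictures are saved under pics/ and viewed, at most 10 in all, crops included, and the job is handed in when it is done.

Besides the shell and the picture viewer there is one more tool, called after "Emit:" in YAML: its name, and indented under it one key for each argument. arm_command: Moves the arm, as the interface text tells. Its arguments: {"type":"object","properties":{"deltas":{"type":"array"}},"required":["deltas"]}

```bash
ls; mkdir -p pics
cat > h.py <<'E'
import numpy as np,cv2
from scipy.spatial.transform import Rotation as R
from cell import arm,get_image,get_calibration
def cam(n):
    c=get_calibration(n); o=np.array(c["orientation"],float)
    M=o if o.shape==(3,3) else (R.from_euler('xyz',o).as_matrix() if o.size==3 else R.from_quat(o).as_matrix())
    return c,M
def pts(n,d):
    c,M=cam(n); v,u=np.mgrid[:d.shape[0],:d.shape[1]]
    P=np.stack([(u-c["cx"])/c["fx"]*d,(v-c["cy"])/c["fy"]*d,d],-1)
    return P@M.T+np.array(c["eye"])
def grab(n,tag):
    im,d=get_image(n); cv2.imwrite(f"pics/{tag}.png",im[...,::-1]); np.savez(f"pics/{tag}.npz",im=im,d=d,P=pts(n,d)); return im,d
E
python3 - <<'E'
from h import *
for n in("top","side"):
    print(get_calibration(n)); im,d=grab(n,n+"0")
s=arm.observe();print(s)
a=[cv2.imread(f"pics/{n}0.png") for n in("top","side")]
P=np.load("pics/top0.npz")["P"];print(P[::60,::80].round(3).tolist()[3])
cv2.imwrite("pics/t1.png",cv2.resize(a[0],(800,600)));cv2.imwrite("pics/s1.png",cv2.resize(a[1],(800,600)))
E
```

```text
pics
{'fx': 539.7476296417452, 'fy': 539.7476296417452, 'cx': 281.7304241967411, 'cy': 209.79427002873987, 'eye': array([ 0.46150008, -0.02221793,  1.21247127]), 'orientation': array([-3.03805565,  0.00412573, -1.55453653])}
{'fx': 470.76093391126307, 'fy': 470.76093391126307, 'cx': 272.6202148590902, 'cy': 203.48812235679824, 'eye': array([ 0.43094775, -0.52506503,  0.70958116]), 'orientation': array([-2.42621931, -0.01281768, -0.26350248])}
{'t': 0.1, 'qpos': array([-1.28201573e+00,  3.20217784e-01,  1.56555708e+00, -2.81115884e-05,
        1.25739463e+00, -2.00206231e-02]), 'dq': array([ 7.32869641e-04, -1.31487171e-03, -3.35680392e-03,  5.26880236e-04,
       -1.16639643e-03,  4.44579678e-05]), 'effort': array([-4.51909655e-04, -4.16406441e+01, -2.34705538e+01, -1.76591066e-04,
        4.97068511e-03, -1.56526589e-06]), 'eef_pos': array([ 0.17461209, -0.54739906,  0.23057217]), 'ee_rot': array([-3.14001560e+00, -4.84387006e-06,  3.08809908e-01]), 'contact_force': array([ 0.21586701,  1.00820516, -0.69459597]), 'wrist_torque': array([ 0.073726  , -0.00679968, -0.05807465]), 'gripper_force': 0.0, 'finger_gap': 0.08541587890194588}
[[0.645, 0.624, 0.006], [0.648, 0.444, 0.002], [0.651, 0.263, 0.001], [0.654, 0.081, 0.002], [0.657, -0.101, -0.001], [0.66, -0.282, 0.0], [0.663, -0.465, -0.003]]
```

View pics/t1.png

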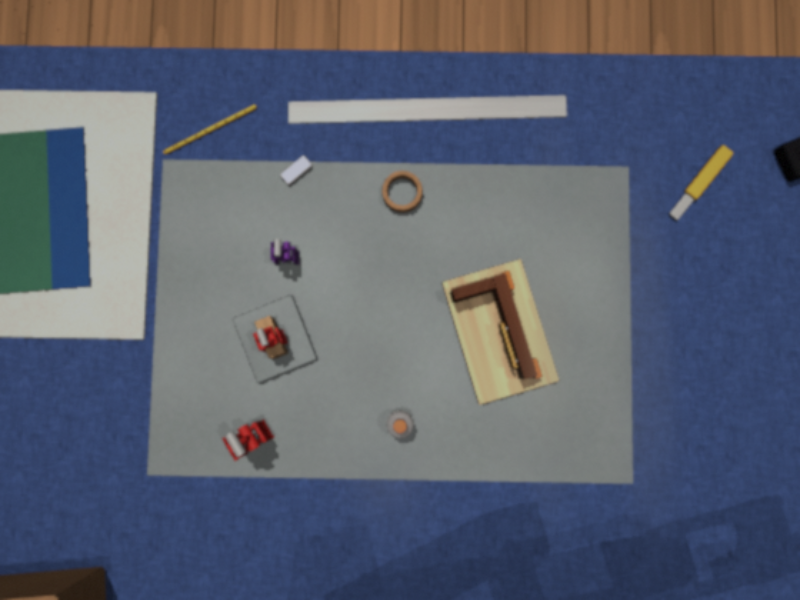

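View pics/s1.png

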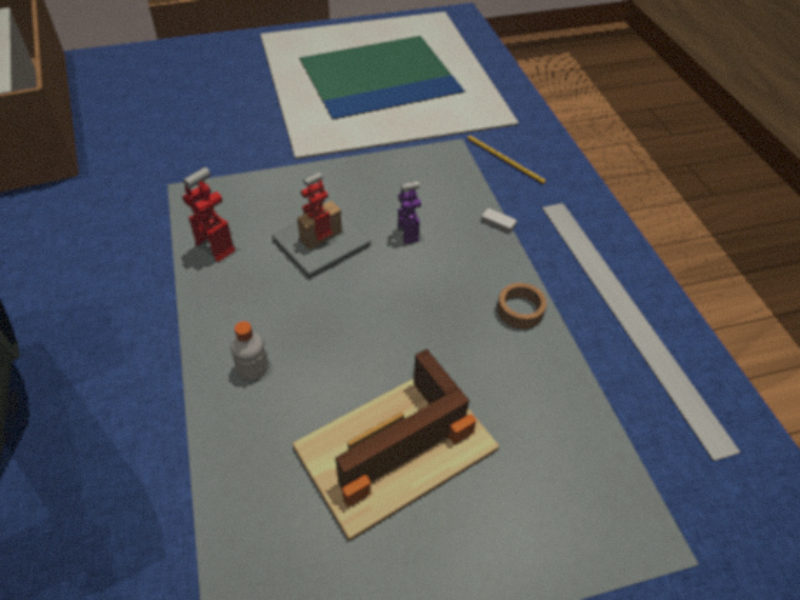

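Candidates (800×600 top view): large red tweezers standing free at (248,438), red ones astride the stand's bar at (270,338), purple ones at (285,250). The one on the stand fits, being red, the smaller of the two reds and parked on the bar. I'll confirm in a crop and measure at the same time.

```bash
cat > m.py <<'E'
from h import *
for n in("top","side"):
    z=np.load(f"pics/{n}0.npz");im,P=z["im"],z["P"];h=cv2.cvtColor(im,cv2.COLOR_RGB2HSV).astype(int);H,S,V=h[...,0],h[...,1],h[...,2]
    inn=(P[...,0]>.25)&(P[...,0]<.85)&(abs(P[...,1])<.45)
    red=(((H<6)|(H>172))&(S>170)&(V>80)&inn)
    k,l,st,c=cv2.connectedComponentsWithStats(red.astype(np.uint8))
    for i in range(1,k):
        if st[i,4]>60:
            Q=P[l==i]; print(n,"red",st[i],"med",np.median(Q,0).round(4),"z",np.percentile(Q[:,2],[2,98]).round(3))
    # plates by height
    def rect(name,m):
        Q=P[m];r=cv2.minAreaRect((Q[:,:2]*1000).astype(np.float32));print(n,name,m.sum(),[np.round(x,2) for x in r],"z",np.median(Q[:,2]).round(4));print("   box",cv2.boxPoints(r).round(1).tolist())
    def big(m):
        k,l,st,c=cv2.connectedComponentsWithStats(cv2.morphologyEx(m.astype(np.uint8),cv2.MORPH_OPEN,np.ones((2,2))));return l==1+np.argmax(st[1:,4])
    ply=(H>10)&(H<28)&(S>50)&(V>130)&inn&(P[...,1]<0.05)&(P[...,2]<.03); rect("ply",big(ply))
    rail=(H<14)&(S>60)&(V<110)&(P[...,2]>.055)&inn&(P[...,1]<0.05)&(P[...,2]<.1); rect("railtop",big(rail))
    bar=(H>8)&(H<22)&(S>50)&(P[...,2]>.045)&inn&(P[...,1]>0.1)&(P[...,2]<.075); 
    if bar.sum()>20: rect("bar",bar)
    st_=(S<60)&(P[...,2]>.009)&(P[...,2]<.02)&(P[...,1]>.12)&(P[...,1]<.32)&(P[...,0]>.3)&(P[...,0]<.6); rect("stand",big(st_))
    white=(S<70)&(V>130)&(P[...,2]>.09)&inn
    k,l,s2,c=cv2.connectedComponentsWithStats(white.astype(np.uint8))
    for i in range(1,k):
        if s2[i,4]>8: Q=P[l==i];print(n,"white",s2[i],np.median(Q,0).round(4),np.ptp(Q,0).round(3))
E
python3 m.py
python3 - <<'E'
import cv2,numpy as np
a=cv2.imread("pics/top0.png")[200:340,150:250];b=cv2.imread("pics/side0.png")[110:210,120:310]
cv2.imwrite("pics/c1.png",np.hstack([cv2.resize(a,(300,420)),cv2.resize(b,(500,420))[:, :500]]))
E
```

```text
top red [186 229  12  14 100] med [0.5226 0.1707 0.1012] z [0.058 0.119]
top red [167 296  20  19 195] med [0.3778 0.1988 0.1018] z [0.051 0.126]
top ply 2825 [array([ 522.77, -123.7 ]), array([200.45, 230.66]), np.float64(17.75)] z 0.0121
   box [[392.20001220703125, -44.400001525878906], [462.5, -264.1000061035156], [653.4000244140625, -203.0], [583.0999755859375, 16.700000762939453]]
top railtop 922 [array([ 540.53, -118.37]), array([152.94, 196.39]), np.float64(1.51)] z 0.0719
   box [[461.5, -22.200000762939453], [466.70001220703125, -218.5], [619.5999755859375, -214.5], [614.4000244140625, -18.200000762939453]]
top bar 176 [array([523.14, 184.23]), array([59.87, 25.04]), np.float64(23.34)] z 0.0601
   box [[490.70001220703125, 183.89999389648438], [500.6000061035156, 160.89999389648438], [555.5999755859375, 184.60000610351562], [545.7000122070312, 207.60000610351562]]
top stand 1676 [array([523.73, 112.65]), array([134.4 , 264.93]), np.float64(2.13)] z 0.0143
   box [[451.70001220703125, 242.5], [461.5, -22.200000762939453], [595.7999877929688, -17.200000762939453], [586.0, 247
[... 901 characters left out ...]
ar 246 [array([525.06, 181.71]), array([60.81, 32.79]), np.float64(23.07)] z 0.0607
   box [[490.70001220703125, 184.89999389648438], [503.5, 154.6999969482422], [559.5, 178.5], [546.5999755859375, 208.6999969482422]]
side stand 1199 [array([ 515.19, -155.52]), array([744.95, 140.38]), np.float64(87.83)] z 0.0153
   box [[430.8999938964844, -525.0999755859375], [571.2000122070312, -530.4000244140625], [599.4000244140625, 214.0], [459.1000061035156, 219.3000030517578]]
side white [130 118  15   9  51] [0.3735 0.21   0.1398] [0.027 0.02  0.005]
side white [214 121  11   6  31] [0.5224 0.1799 0.1297] [0.021 0.013 0.003]
side white [282 127  11   4  28] [0.6558 0.1666 0.1009] [0.022 0.009 0.004]
```

View pics/c1.png

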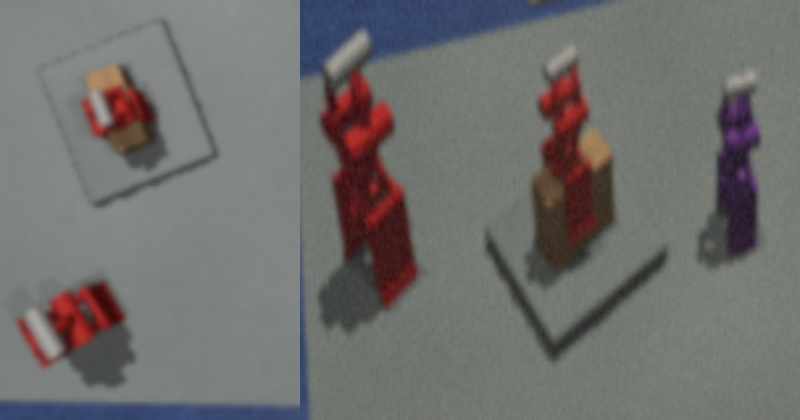

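Crop confirms it: the middle red tweezers, with silver pin at crop (560,62), sit astride the wooden bar; the left red pair is larger and the right one purple. Next, the jig axes.

Run:
```python
from h import *
yaw=np.radians(17.75)
for n in("top","side"):
    z=np.load(f"pics/{n}0.npz");im,P=z["im"],z["P"];h=cv2.cvtColor(im,cv2.COLOR_RGB2HSV).astype(int);H,S,V=h[...,0],h[...,1],h[...,2]
    roi=(P[...,0]>.4)&(P[...,0]<.64)&(P[...,1]<0.01)&(P[...,1]>-.24)
    pl=roi&(P[...,2]>.008)&(P[...,2]<.017)&(S>50);k,l,st,c=cv2.connectedComponentsWithStats(cv2.morphologyEx((roi&(P[...,2]>.008)&(S>50)).astype(np.uint8),cv2.MORPH_OPEN,np.ones((3,3))))
    m=(l==1+np.argmax(st[1:,4]))&(P[...,2]<.016);r=cv2.minAreaRect((P[m][:,:2]*1000).astype(np.float32));print(n,"plate",r)
    rt=roi&(P[...,2]>.058)&(P[...,2]<.095);Q=P[rt];print(n,rt.sum(),"z pct",np.percentile(Q[:,2],[5,25,50,75,95]).round(4))
    zt=np.percentile(Q[:,2],60);Q=Q[abs(Q[:,2]-zt)<.004]
    c=np.array([np.cos(yaw),np.sin(yaw)]);e=np.array([-c[1],c[0]])
    # rail only: take v near lower end
    v=Q[:,:2]@e;u=Q[:,:2]@c;v0=np.percentile(v,1);R_=(v<v0+.024)
    r=cv2.minAreaRect((Q[R_][:,:2]*1000).astype(np.float32));print(n,"rail",r)
    vx,vy,x0,y0=cv2.fitLine((Q[R_][:,:2]).astype(np.float32),cv2.DIST_HUBER,0,.001,.001).ravel();print(" line",np.degrees(np.arctan(vy/vx)),x0,y0)
    R2=R_&(u<np.percentile(u,99)-.03)
    vx,vy,x0,y0=cv2.fitLine((Q[R2][:,:2]).astype(np.float32),cv2.DIST_HUBER,0,.001,.001).ravel();print(" line2",np.degrees(np.arctan(vy/vx)),x0,y0)
    print(" u",np.percentile(u[R_],[.5,99.5]).round(4),"v of line2 centre",np.median(v[R2]).round(4),np.percentile(v[R2],[2,98]).round(4))
    g=roi&(H>17)&(H<30)&(S>120)&(P[...,2]>.045);G=P[g]
    if len(G):print(" gold",len(G),(G[:,:2]@c).min(),(G[:,:2]@c).max(),np.median(G[:,:2]@e),np.median(G[:,2]))
```

```text
top plate ((540.5734252929688, -167.17626953125), (199.14517211914062, 130.15127563476562), 17.556581497192383)
top 1208 z pct [0.062  0.0697 0.0717 0.0734 0.0759]
top rail ((545.2401123046875, -180.96214294433594), (159.67103576660156, 24.0577335357666), 18.97345542907715)
 line 17.949432 0.54640627 -0.18051735
 line2 17.244413 0.5303133 -0.18591589
 u [0.385  0.5427] v of line2 centre -0.3387 [-0.3487 -0.329 ]
 gold 111 0.4044158509143857 0.4727096513724411 -0.3207698914642946 0.06855363523934677
side plate ((541.5869140625, -169.8043670654297), (198.3822479248047, 131.2887420654297), 16.720430374145508)
side 2472 z pct [0.0608 0.0702 0.0728 0.0739 0.0754]
side rail ((547.0230102539062, -183.7247314453125), (160.41302490234375, 24.731168746948242), 18.88260269165039)
 line 17.917572 0.545207 -0.18484727
 line2 17.435732 0.53012705 -0.18983987
 u [0.3854 0.5439] v of line2 centre -0.3426 [-0.3517 -0.332 ]
 gold 159 0.38530013991421025 0.528240557388721 -0.3269137568271614 0.06696049261535686
```

Emit:
arm_command:
  deltas:
    - {"rot":[0,0,-0.098],"travel":[0.5525,-0.5888,0.0],"grip":1}
    - {"rot":[0,0,-0.098],"travel":[0.5525,-0.5888,0.0],"grip":1}
    - {"rot":[0,0,-0.098],"travel":[0.5525,-0.5888,0.0],"grip":1}
    - {"rot":[0,0,-0.098],"travel":[0.5525,-0.5888,0.0],"grip":1}
    - {"rot":[0,0,-0.098],"travel":[0.5525,-0.5888,0.0],"grip":1}
    - {"rot":[0,0,-0.098],"travel":[0.5525,-0.5888,0.0],"grip":1}
    - {"rot":[0,0,-0.098],"travel":[0.5525,-0.5888,0.0],"grip":1}
    - {"rot":[0,0,-0.098],"travel":[0.5525,-0.5888,0.0],"grip":1}

```text
t: 0.9
eef_pos: [0.3471, -0.1848, 0.2312]
ee_rot: [3.141, -0.0, 0.406]
contact_force: [1.1, -0.4, 0.3]
finger_gap: 0.0851
gripper_force: 0.0
```

```bash
cat > d.py <<'E'
import sys;from h import *
# usage: d.py x y z yaw_deg -> delta in tool axes
s=arm.observe();x,y,z,w=map(float,sys.argv[1:5])
A=R.from_euler('xyz',s["ee_rot"]);B=R.from_euler('xyz',[np.pi,0,np.radians(w)])
print("t",s["t"],"pos",s["eef_pos"].round(4),"rpy",s["ee_rot"].round(4),"q6",s["qpos"][5].round(3),"gap",round(s["finger_gap"],4),"F",s["contact_force"].round(2),"gf",s["gripper_force"])
print("travel",A.inv().apply(np.array([x,y,z])-s["eef_pos"]).round(4),"rot",(A.inv()*B).as_rotvec().round(4))
E
python3 d.py .522 .1815 .2 23.3
```

```text
t 0.9 pos [ 0.3471 -0.1848  0.2312] rpy [ 3.1414e+00 -1.0000e-04  4.0620e-01] q6 0.646 gap 0.0851 F [ 1.12 -0.42  0.33] gf 0.0
travel [ 0.3054 -0.2673  0.0312] rot [ 0.0001 -0.0001 -0.0005]
```

Emit:
arm_command:
  deltas:
    - {"rot":[0,0,0],"travel":[0.3054,-0.2673,0.03],"grip":1}
    - {"rot":[0,0,0],"travel":[0.3054,-0.2673,0.03],"grip":1}
    - {"rot":[0,0,0],"travel":[0.3054,-0.2673,0.03],"grip":1}
    - {"rot":[0,0,0],"travel":[0.3054,-0.2673,0.03],"grip":1}
    - {"rot":[0,0,0],"travel":[0.3054,-0.2673,0.03],"grip":1}
    - {"rot":[0,0,0],"travel":[0.3054,-0.2673,0.03],"grip":1}
    - {"rot":[0,0,0],"travel":[0.3054,-0.2673,0.03],"grip":1}
    - {"rot":[0,0,0],"travel":[0.3054,-0.2673,0.03],"grip":1}

```text
t: 1.7
eef_pos: [0.5189, 0.1754, 0.2013]
ee_rot: [3.141, 0.001, 0.407]
contact_force: [0.9, -1.5, 1.1]
finger_gap: 0.0856
gripper_force: 0.0
```

```bash
python3 d.py .522 .1815 .079 23.3
python3 - <<'E'
from h import *
im,d=grab("side","s2");cv2.imwrite("pics/s2c.png",cv2.resize(im[50:200,140:340,::-1],(800,600)))
E
```

```text
t 1.7 pos [0.5189 0.1754 0.2013] rpy [3.1413e+00 6.0000e-04 4.0740e-01] q6 1.469 gap 0.0856 F [ 0.88 -1.53  1.14] gf 0.0
travel [ 0.0054 -0.0044  0.1223] rot [0.0003 0.0006 0.0007]
```

View pics/s2c.png

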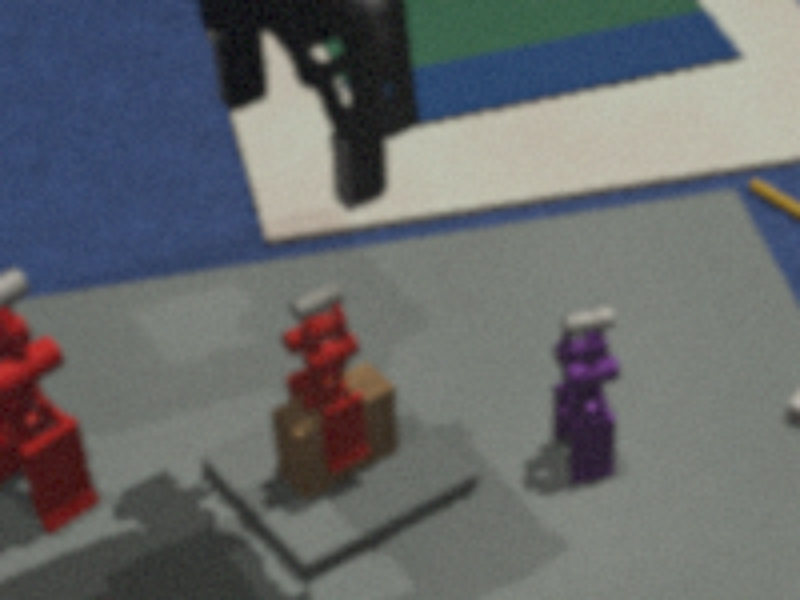

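Fingers (235,80) and (360,180) straddle the clamp's pin at (318,298); descending partway and rechecking.

Emit:
arm_command:
  deltas:
    - {"rot":[0,0,0],"travel":[0,0,0.03],"grip":1}
    - {"rot":[0,0,0],"travel":[0,0,0.03],"grip":1}

```text
t: 1.95
eef_pos: [0.5159, 0.1731, 0.1681]
ee_rot: [-3.141, 0.009, 0.408]
contact_force: [-1.7, -1.0, -0.1]
finger_gap: 0.0853
gripper_force: 0.0
```

```bash
python3 d.py .522 .1815 .079 23.3
```

```text
t 1.95 pos [0.5159 0.1731 0.1681] rpy [-3.1409  0.0089  0.4083] q6 1.465 gap 0.0853 F [-1.67 -1.03 -0.06] gf 0.0
travel [ 0.0097 -0.0053  0.089 ] rot [-0.0007  0.0089  0.0016]
```

Emit:
arm_command:
  deltas:
    - {"rot":[0,0,0],"travel":[0.008,-0.006,0],"grip":1}
    - {"rot":[0,0,0],"travel":[0.008,-0.006,0],"grip":1}
    - {"rot":[0,0,0],"travel":[0.008,-0.006,0],"grip":1}

```text
t: 2.25
eef_pos: [0.5243, 0.1819, 0.1731]
ee_rot: [3.141, -0.002, 0.406]
contact_force: [-0.2, -0.3, -1.1]
finger_gap: 0.0854
gripper_force: 0.0
```

```bash
python3 d.py .522 .1815 .079 23.3
```

```text
t 2.25 pos [0.5243 0.1819 0.1731] rpy [ 3.1412e+00 -2.2000e-03  4.0630e-01] q6 1.478 gap 0.0854 F [-0.16 -0.34 -1.13] gf 0.0
travel [-0.0025 -0.0006  0.0941] rot [ 0.0003 -0.0022 -0.0003]
```

Emit:
arm_command:
  deltas:
    - {"rot":[0,0,0],"travel":[-0.002,0,0.025],"grip":1}
    - {"rot":[0,0,0],"travel":[-0.002,0,0.05],"grip":1}
    - {"rot":[0,0,0],"travel":[-0.002,0,0.075],"grip":1}
    - {"rot":[0,0,0],"travel":[-0.002,0,0.093],"grip":1}
    - {"rot":[0,0,0],"travel":[-0.002,0,0.093],"grip":1}
    - {"rot":[0,0,0],"travel":[-0.002,0,0.093],"grip":1}

```text
t: 2.85
eef_pos: [0.5223, 0.1811, 0.0797]
ee_rot: [3.141, -0.001, 0.406]
contact_force: [-0.5, 0.2, 0.5]
finger_gap: 0.0852
gripper_force: 0.0
```

```bash
python3 d.py .522 .1815 .079 23.3
python3 - <<'E'
from h import *
im,d=grab("side","s3");cv2.imwrite("pics/s3c.png",cv2.resize(im[80:200,160:320,::-1],(800,600)))
E
```

```text
t 2.85 pos [0.5223 0.1811 0.0797] rpy [ 3.1414e+00 -1.2000e-03  4.0630e-01] q6 1.478 gap 0.0852 F [-0.49  0.23  0.52] gf 0.0
travel [-0.0001 -0.0005  0.0007] rot [ 0.0002 -0.0012 -0.0003]
```

View pics/s3c.png

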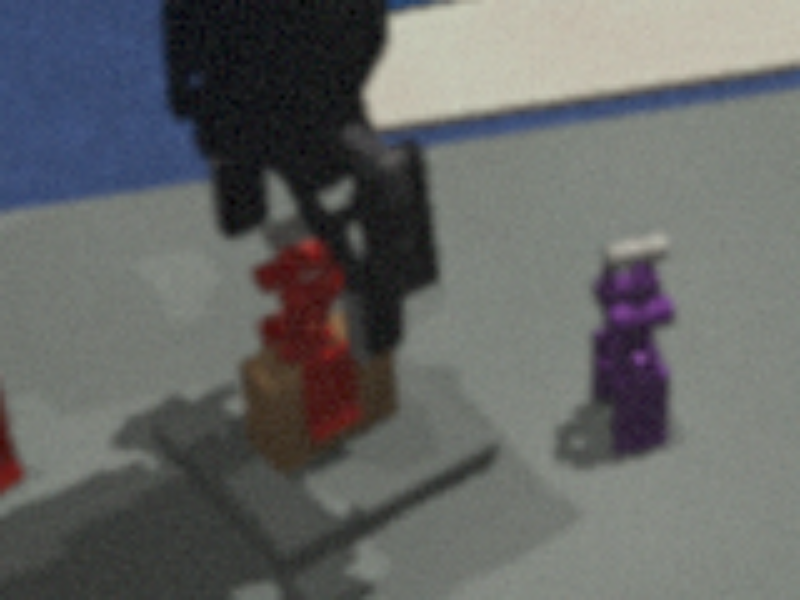

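Fingertips (240,230) and (385,345) straddle the ribs around (300,282). Squeezing.

Emit:
arm_command:
  deltas:
    - {"rot":[0,0,0],"travel":[0,0,0],"grip":0.2}
    - {"rot":[0,0,0],"travel":[0,0,0],"grip":-0.1}
    - {"rot":[0,0,0],"travel":[0,0,0],"grip":-0.2}
    - {"rot":[0,0,0],"travel":[0,0,0],"grip":-0.25}
    - {"rot":[0,0,0],"travel":[0,0,0],"grip":-0.3}
    - {"rot":[0,0,0],"travel":[0,0,0],"grip":-0.3}

```text
t: 3.5
eef_pos: [0.5217, 0.1817, 0.0791]
ee_rot: [-3.141, -0.0, 0.407]
contact_force: [-1.4, 2.9, 1.9]
finger_gap: 0.0299
gripper_force: 1.6
```

Emit:
arm_command:
  deltas:
    - {"rot":[0,0,0],"travel":[0,0,0],"grip":-0.4}
    - {"rot":[0,0,0],"travel":[0,0,0],"grip":-0.5}
    - {"rot":[0,0,0],"travel":[0,0,0],"grip":-0.5}
    - {"rot":[0,0,0],"travel":[0,0,0],"grip":-0.5}

```text
t: 3.9
eef_pos: [0.5216, 0.1809, 0.0785]
ee_rot: [3.141, 0.001, 0.407]
contact_force: [-0.1, 0.0, -0.6]
finger_gap: 0.0226
gripper_force: 58.7
```

```bash
python3 d.py .522 .1815 .079 23.3
```

```text
t 3.9 pos [0.5216 0.1809 0.0785] rpy [3.1413e+00 6.0000e-04 4.0680e-01] q6 1.478 gap 0.0226 F [-0.1   0.05 -0.61] gf 58.71976375579834
travel [ 0.0006 -0.0004 -0.0005] rot [0.0003 0.0006 0.0001]
```

Emit:
arm_command:
  deltas:
    - {"rot":[0,0,0],"travel":[0,0,-0.015],"grip":-0.5}
    - {"rot":[0,0,0],"travel":[0,0,-0.035],"grip":-0.5}
    - {"rot":[0,0,0],"travel":[0,0,-0.06],"grip":-0.5}
    - {"rot":[0,0,0],"travel":[0,0,-0.09],"grip":-0.5}
    - {"rot":[0,0,0],"travel":[0,0,-0.11],"grip":-0.5}
    - {"rot":[0,0,0],"travel":[0,0,-0.11],"grip":-0.5}
    - {"rot":[0,0,0],"travel":[0,0,-0.11],"grip":-0.5}

```text
t: 4.6
eef_pos: [0.5214, 0.181, 0.1882]
ee_rot: [3.141, 0.001, 0.407]
contact_force: [0.8, 0.4, -1.4]
finger_gap: 0.0233
gripper_force: 58.8
```

```bash
python3 d.py .5207 -.1866 .19 17.5
python3 - <<'E'
from h import *
im,d=grab("side","s4");cv2.imwrite("pics/s4c.png",cv2.resize(im[50:200,140:340,::-1],(800,600)))
E
```

```text
t 4.6 pos [0.5214 0.181  0.1882] rpy [3.1415e+00 6.0000e-04 4.0680e-01] q6 1.478 gap 0.0233 F [ 0.82  0.39 -1.36] gf 58.79233717918396
travel [-0.1461  0.3373 -0.0017] rot [0.0002 0.0006 0.1013]
```

View pics/s4c.png

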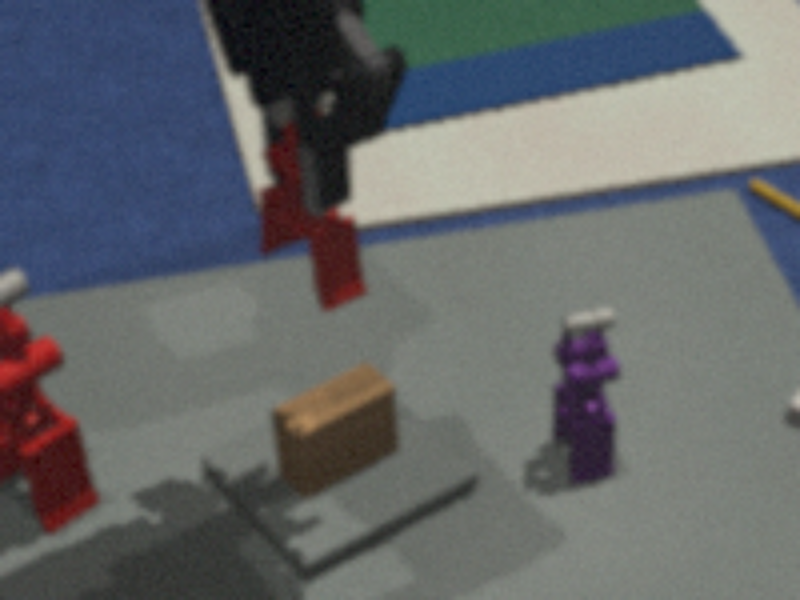

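Clamp (jaws at (285,215) and (340,270)) is held open and clear of the bar at (335,430). Carrying to the jig.

Emit:
arm_command:
  deltas:
    - {"rot":[0,0,0.015],"travel":[-0.0146,0.0337,-0.001],"grip":-0.5}
    - {"rot":[0,0,0.03],"travel":[-0.0365,0.0843,-0.001],"grip":-0.5}
    - {"rot":[0,0,0.045],"travel":[-0.0548,0.1265,-0.001],"grip":-0.5}
    - {"rot":[0,0,0.06],"travel":[-0.073,0.1686,-0.001],"grip":-0.5}
    - {"rot":[0,0,0.075],"travel":[-0.0913,0.2108,-0.001],"grip":-0.5}
    - {"rot":[0,0,0.09],"travel":[-0.1096,0.253,-0.001],"grip":-0.5}
    - {"rot":[0,0,0.1],"travel":[-0.1278,0.2951,-0.001],"grip":-0.5}
    - {"rot":[0,0,0.101],"travel":[-0.1388,0.3204,-0.001],"grip":-0.5}

```text
t: 5.45
eef_pos: [0.5198, -0.1708, 0.1878]
ee_rot: [-3.14, 0.003, 0.303]
contact_force: [0.5, 0.2, -1.8]
finger_gap: 0.0231
gripper_force: 59.0
```

```bash
python3 d.py .5207 -.1866 .19 17.5
```

```text
t 5.45 pos [ 0.5198 -0.1708  0.1878] rpy [-3.1405e+00  3.0000e-03  3.0340e-01] q6 0.93 gap 0.0231 F [ 0.47  0.21 -1.81] gf 58.9909029006958
travel [-0.0039  0.0153 -0.0022] rot [-0.0011  0.003  -0.002 ]
```

Emit:
arm_command:
  deltas:
    - {"rot":[0,0,-0.001],"travel":[-0.004,0.016,0.01],"grip":-0.5}
    - {"rot":[0,0,-0.001],"travel":[-0.004,0.016,0.025],"grip":-0.5}
    - {"rot":[0,0,-0.001],"travel":[-0.004,0.016,0.035],"grip":-0.5}
    - {"rot":[0,0,-0.001],"travel":[-0.004,0.016,0.035],"grip":-0.5}
    - {"rot":[0,0,-0.001],"travel":[-0.004,0.016,0.035],"grip":-0.5}

```text
t: 5.95
eef_pos: [0.5219, -0.1836, 0.1542]
ee_rot: [-3.141, 0.001, 0.308]
contact_force: [0.0, -1.0, -1.1]
finger_gap: 0.0231
gripper_force: 59.0
```

```bash
python3 d.py .5207 -.1866 .155 17.5
python3 - <<'E'
from h import *
c=np.array([.9537,.3007]);e=np.array([-.3007,.9537])
for n in("side","top"):
    im,d=grab(n,n+"5");P=pts(n,d);h=cv2.cvtColor(im,cv2.COLOR_RGB2HSV).astype(int);H,S,V=h[...,0],h[...,1],h[...,2]
    m=((H<6)|(H>172))&(S>150)&(V>60)&(P[...,1]<0)&(P[...,1]>-.3)&(P[...,0]>.4)&(P[...,0]<.65)&(P[...,2]>.1);Q=P[m]
    if len(Q):
        print(n,m.sum(),"u",np.percentile(Q[:,:2]@c,[3,50,97]).round(4),"v",np.percentile(Q[:,:2]@e,[3,50,97]).round(4),"z",np.percentile(Q[:,2],[3,50,97]).round(4))
        J=Q[Q[:,2]<.122]; print(" jaw",len(J),"u",np.percentile(J[:,:2]@c,[3,50,97]).round(4),"v",np.percentile(J[:,:2]@e,[3,10,50,90,97]).round(4)) if len(J) else 0
    G=(H>17)&(H<30)&(S>120)&(P[...,2]>.045)&(P[...,2]<.085)&(P[...,1]<0)&(P[...,1]>-.24)&(P[...,0]>.4)&(P[...,0]<.65);G=P[G]
    if len(G):print(" gold",len(G),"u",np.percentile(G[:,:2]@c,[2,50,98]).round(4),"v",np.percentile(G[:,:2]@e,[3,50,97]).round(4))
s=arm.observe();print("tcp u,v",s["eef_pos"][:2]@c,s["eef_pos"][:2]@e)
im=cv2.imread("pics/side5.png");cv2.imwrite("pics/s5c.png",cv2.resize(im[180:360,200:440],(800,600)))
E
```

```text
t 5.95 pos [ 0.5219 -0.1836  0.1542] rpy [-3.1407e+00  1.0000e-03  3.0800e-01] q6 0.904 gap 0.0231 F [ 0.04 -0.96 -1.06] gf 58.99905502796173
travel [-0.0021  0.0025 -0.0008] rot [-0.0009  0.001   0.0026]
side 481 u [0.429  0.4346 0.4511] v [-0.3595 -0.3543 -0.3139] z [0.1126 0.1445 0.1921]
 jaw 83 u [0.4302 0.4409 0.4521] v [-0.3605 -0.3599 -0.3584 -0.3569 -0.3565]
 gold 45 u [0.3992 0.4248 0.5239] v [-0.35   -0.3246 -0.3214]
tcp u,v 0.4430187197559739 -0.33251423019867177
```

View pics/s5c.png

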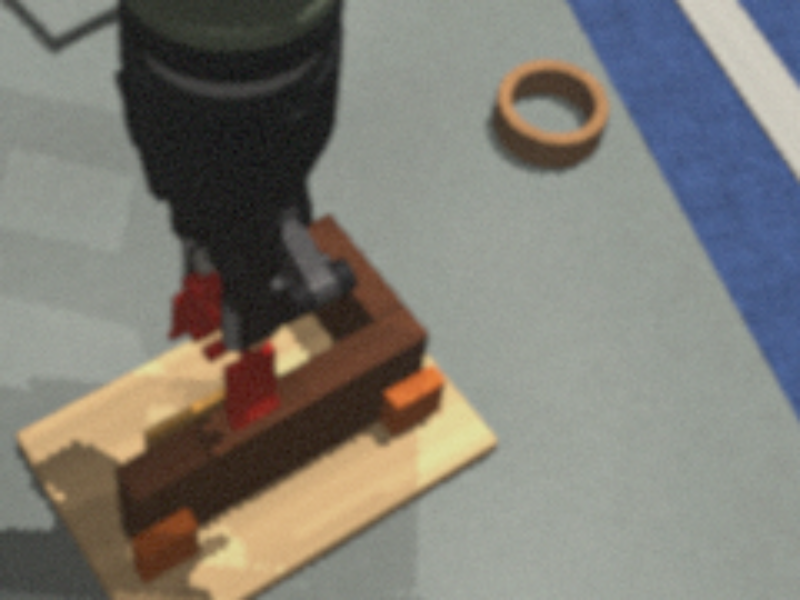

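Near jaw (250,390) is above and just outside the rail's front face, opposite the gilt slip (185,415). Side measurement agrees with the TCP within ~2 mm; I correct 2.5 mm and descend.

Emit:
arm_command:
  deltas:
    - {"rot":[0,0,0.002],"travel":[-0.0025,0.0025,0.0],"grip":-0.5}
    - {"rot":[0,0,0.002],"travel":[-0.0025,0.0025,0.015],"grip":-0.5}
    - {"rot":[0,0,0.002],"travel":[-0.0025,0.0025,0.027],"grip":-0.5}
    - {"rot":[0,0,0.002],"travel":[-0.0025,0.0025,0.034],"grip":-0.5}
    - {"rot":[0,0,0.002],"travel":[-0.0025,0.0025,0.038],"grip":-0.5}
    - {"rot":[0,0,0.002],"travel":[-0.0025,0.0025,0.04],"grip":-0.5}
    - {"rot":[0,0,0.002],"travel":[-0.0025,0.0025,0.04],"grip":-0.5}

```text
t: 6.75
eef_pos: [0.5205, -0.1876, 0.1148]
ee_rot: [3.142, 0.0, 0.305]
contact_force: [0.1, 0.7, -1.5]
finger_gap: 0.0228
gripper_force: 59.0
```

```bash
python3 d.py .5201 -.187 .09 17.5
```

```text
t 6.75 pos [ 0.5205 -0.1876  0.1148] rpy [3.1415 0.     0.3048] q6 0.899 gap 0.0228 F [ 0.12  0.67 -1.51] gf 58.99927318096161
travel [-0.0002 -0.0007  0.0248] rot [ 0.0001  0.     -0.0006]
```

Emit:
arm_command:
  deltas:
    - {"rot":[0,0,0],"travel":[0,0,0.006],"grip":-0.5}
    - {"rot":[0,0,0],"travel":[0,0,0.012],"grip":-0.5}
    - {"rot":[0,0,0],"travel":[0,0,0.015],"grip":-0.5}
    - {"rot":[0,0,0],"travel":[0,0,0.015],"grip":-0.5}

```text
t: 7.15
eef_pos: [0.52, -0.1874, 0.0991]
ee_rot: [-3.141, 0.001, 0.305]
contact_force: [0.3, 0.3, -0.9]
finger_gap: 0.023
gripper_force: 59.0
```

Emit:
arm_command:
  deltas:
    - {"rot":[0,0,0],"travel":[0,0,0.001],"grip":-0.5}
    - {"rot":[0,0,0],"travel":[0,0,0.002],"grip":-0.5}
    - {"rot":[0,0,0],"travel":[0,0,0.002],"grip":-0.5}

```text
t: 7.45
eef_pos: [0.5204, -0.1876, 0.0978]
ee_rot: [3.141, -0.0, 0.305]
contact_force: [-0.0, -0.3, -1.2]
finger_gap: 0.0229
gripper_force: 59.0
```

Emit:
arm_command:
  deltas:
    - {"rot":[0,0,0],"travel":[0,0,0.001],"grip":-0.5}
    - {"rot":[0,0,0],"travel":[0,0,0.002],"grip":-0.5}
    - {"rot":[0,0,0],"travel":[0,0,0.002],"grip":-0.5}

```text
t: 7.75
eef_pos: [0.5203, -0.1875, 0.0957]
ee_rot: [-3.142, 0.0, 0.305]
contact_force: [0.2, 0.2, -0.6]
finger_gap: 0.0227
gripper_force: 59.0
```

Emit:
arm_command:
  deltas:
    - {"rot":[0,0,0],"travel":[0,0,0.001],"grip":-0.5}
    - {"rot":[0,0,0],"travel":[0,0,0.0015],"grip":-0.5}
    - {"rot":[0,0,0],"travel":[0,0,0.0015],"grip":-0.5}

```text
t: 8.05
eef_pos: [0.5203, -0.1876, 0.0942]
ee_rot: [-3.142, 0.0, 0.305]
contact_force: [-0.0, -0.0, -1.8]
finger_gap: 0.0227
gripper_force: 59.0
```

Emit:
arm_command:
  deltas:
    - {"rot":[0,0,0],"travel":[0,0,0.001],"grip":-0.5}
    - {"rot":[0,0,0],"travel":[0,0,0.001],"grip":-0.5}
    - {"rot":[0,0,0],"travel":[0,0,0.001],"grip":-0.5}

```text
t: 8.35
eef_pos: [0.5204, -0.1876, 0.0933]
ee_rot: [3.141, 0.0, 0.305]
contact_force: [0.6, -0.2, -0.9]
finger_gap: 0.0229
gripper_force: 59.0
```

Emit:
arm_command:
  deltas:
    - {"rot":[0,0,0],"travel":[0,0,0.001],"grip":-0.5}
    - {"rot":[0,0,0],"travel":[0,0,0.001],"grip":-0.5}
    - {"rot":[0,0,0],"travel":[0,0,0.001],"grip":-0.5}

```text
t: 8.65
eef_pos: [0.5204, -0.1876, 0.0923]
ee_rot: [3.142, 0.0, 0.305]
contact_force: [-0.5, 0.2, -1.8]
finger_gap: 0.0229
gripper_force: 59.0
```

Emit:
arm_command:
  deltas:
    - {"rot":[0,0,0],"travel":[0,0,0.001],"grip":-0.5}
    - {"rot":[0,0,0],"travel":[0,0,0.001],"grip":-0.5}
    - {"rot":[0,0,0],"travel":[0,0,0.001],"grip":-0.5}

```text
t: 8.95
eef_pos: [0.5204, -0.1876, 0.0913]
ee_rot: [3.142, 0.0, 0.305]
contact_force: [-0.5, 0.7, -1.2]
finger_gap: 0.0231
gripper_force: 59.0
```

Emit:
arm_command:
  deltas:
    - {"rot":[0,0,0],"travel":[0,0,0.0007],"grip":-0.5}
    - {"rot":[0,0,0],"travel":[0,0,0.0007],"grip":-0.5}
    - {"rot":[0,0,0],"travel":[0,0,0.0007],"grip":-0.5}

```text
t: 9.25
eef_pos: [0.5204, -0.1876, 0.0906]
ee_rot: [3.141, 0.0, 0.305]
contact_force: [-0.2, -0.4, -1.5]
finger_gap: 0.0229
gripper_force: 59.0
```

Emit:
arm_command:
  deltas:
    - {"rot":[0,0,0],"travel":[0,0,0.0007],"grip":-0.5}
    - {"rot":[0,0,0],"travel":[0,0,0.0007],"grip":-0.5}
    - {"rot":[0,0,0],"travel":[0,0,0.0007],"grip":-0.5}

```text
t: 9.55
eef_pos: [0.5205, -0.1876, 0.0902]
ee_rot: [3.141, -0.0, 0.305]
contact_force: [0.1, -0.1, 1.3]
finger_gap: 0.0226
gripper_force: 59.1
```

Emit:
arm_command:
  deltas:
    - {"rot":[0,0,0],"travel":[0,0,0.0007],"grip":-0.5}
    - {"rot":[0,0,0],"travel":[0,0,0.0007],"grip":-0.5}
    - {"rot":[0,0,0],"travel":[0,0,0.0007],"grip":-0.5}

```text
t: 9.85
eef_pos: [0.5207, -0.1876, 0.0901]
ee_rot: [3.141, -0.001, 0.305]
contact_force: [-1.2, 0.7, 6.0]
finger_gap: 0.0229
gripper_force: 59.5
```

Contact at throat height ≈0.0716 m (matches the depth estimate); net push ≈7.4 N. A touch more, and hold.

Emit:
arm_command:
  deltas:
    - {"rot":[0,0,0],"travel":[0,0,0.0002],"grip":-0.5}
    - {"rot":[0,0,0],"travel":[0,0,0.0002],"grip":-0.5}
    - {"rot":[0,0,0],"travel":[0,0,0.0002],"grip":-0.5}
    - {"rot":[0,0,0],"travel":[0,0,0.0002],"grip":-0.5}
    - {"rot":[0,0,0],"travel":[0,0,0.0002],"grip":-0.5}

```text
t: 10.35
eef_pos: [0.5207, -0.1876, 0.0901]
ee_rot: [3.141, -0.001, 0.305]
contact_force: [-2.3, 1.0, 7.1]
finger_gap: 0.0224
gripper_force: 59.5
```

Run:
```python
from h import *
for n in("side","top"):
    grab(n,n+"6")
a=cv2.imread("pics/side6.png");cv2.imwrite("pics/s6c.png",cv2.resize(a[180:345,200:420],(800,600)))
```

```text
(no output)
```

View pics/s6c.png

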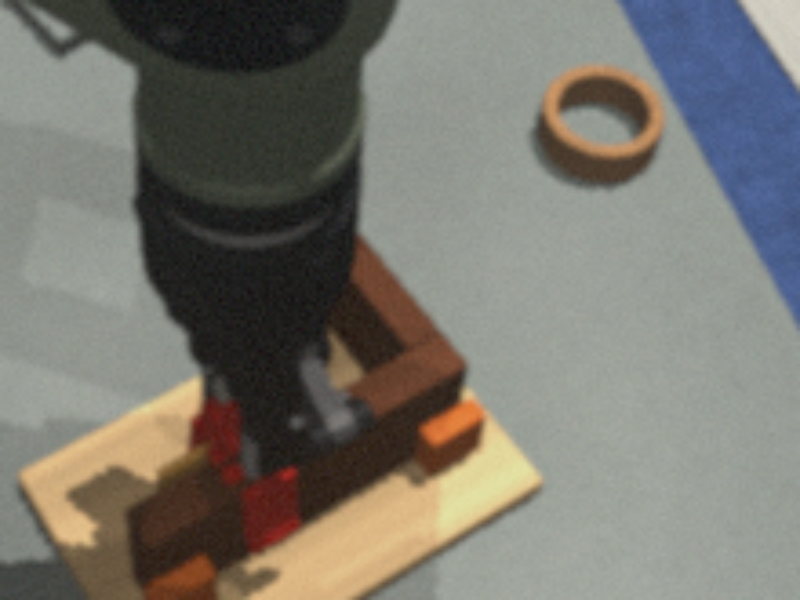

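The near jaw (270,505) hangs in front of the rail and the far one (215,435) behind the slip, with the throat home. Releasing.

Emit:
arm_command:
  deltas:
    - {"rot":[0,0,0],"travel":[0,0,0],"grip":-0.42}
    - {"rot":[0,0,0],"travel":[0,0,0],"grip":-0.36}
    - {"rot":[0,0,0],"travel":[0,0,0],"grip":-0.3}
    - {"rot":[0,0,0],"travel":[0,0,0],"grip":-0.25}
    - {"rot":[0,0,0],"travel":[0,0,0],"grip":-0.15}
    - {"rot":[0,0,0],"travel":[0,0,0],"grip":0.1}
    - {"rot":[0,0,0],"travel":[0,0,0],"grip":0.4}
    - {"rot":[0,0,0],"travel":[0,0,0],"grip":0.4}

```text
t: 11.25
eef_pos: [0.5203, -0.1875, 0.0888]
ee_rot: [-3.141, 0.0, 0.305]
contact_force: [-0.8, 0.0, 0.5]
finger_gap: 0.0597
gripper_force: 0.0
```

Emit:
arm_command:
  deltas:
    - {"rot":[0,0,0],"travel":[0,0,-0.01],"grip":0.6}
    - {"rot":[0,0,0],"travel":[0,0,-0.03],"grip":0.6}
    - {"rot":[0,0,0],"travel":[0,0,-0.06],"grip":0.6}
    - {"rot":[0,0,0],"travel":[0,0,-0.09],"grip":0.6}
    - {"rot":[0,0,0],"travel":[0,0,-0.12],"grip":0.6}
    - {"rot":[0,0,0],"travel":[0,0,-0.12],"grip":0.6}

```text
t: 11.85
eef_pos: [0.5228, -0.1885, 0.2144]
ee_rot: [3.135, -0.008, 0.305]
contact_force: [-0.7, 0.3, 0.7]
finger_gap: 0.0682
gripper_force: 0.0
```

Emit:
arm_command:
  deltas:
    - {"rot":[0,0,0],"travel":[-0.05,-0.05,-0.04],"grip":0.6}
    - {"rot":[0,0,0],"travel":[-0.1,-0.1,-0.06],"grip":0.6}
    - {"rot":[0,0,0],"travel":[-0.1,-0.15,-0.06],"grip":0.6}
    - {"rot":[0,0,0],"travel":[-0.1,-0.2,-0.06],"grip":0.6}
    - {"rot":[0,0,0],"travel":[-0.1,-0.2,-0.06],"grip":0.6}
    - {"rot":[0,0,0],"travel":[-0.1,-0.2,-0.06],"grip":0.6}

```text
t: 12.45
eef_pos: [0.3622, -0.0237, 0.2696]
ee_rot: [-3.14, -0.001, 0.309]
contact_force: [0.2, -1.3, -0.7]
finger_gap: 0.0684
gripper_force: 0.0
```

Run:
```python
from h import *
c=np.array([.9537,.3007]);e=np.array([-.3007,.9537])
for n in("side","top"):
    im,d=grab(n,n+"7");P=pts(n,d);h=cv2.cvtColor(im,cv2.COLOR_RGB2HSV).astype(int);H,S,V=h[...,0],h[...,1],h[...,2]
    roi=(P[...,1]<0)&(P[...,1]>-.26)&(P[...,0]>.4)&(P[...,0]<.65)
    for k,m in dict(red=((H<6)|(H>172))&(S>150)&(V>60)&roi&(P[...,2]>.04),white=(S<70)&(V>120)&(P[...,2]>.12)&(P[...,2]<.15)&roi,gold=(H>17)&(H<30)&(S>120)&(P[...,2]>.055)&(P[...,2]<.08)&roi).items():
        Q=P[m]
        if len(Q):print(n,k,len(Q),"u",np.percentile(Q[:,:2]@c,[3,50,97]).round(4),"v",np.percentile(Q[:,:2]@e,[3,50,97]).round(4),"z",np.percentile(Q[:,2],[3,50,97]).round(4))
s=arm.observe();print(s["t"],s["eef_pos"],s["contact_force"])
a=cv2.imread("pics/side7.png")[215:350,200:350];b=cv2.imread("pics/top7.png")[170:290,300:400]
cv2.imwrite("pics/c7.png",np.hstack([cv2.resize(a,(450,405)),cv2.resize(b,(340,405))]))
```

```text
side red 511 u [0.4273 0.4371 0.4509] v [-0.3558 -0.3489 -0.3241] z [0.048  0.0868 0.1323]
side white 91 u [0.429  0.44   0.4513] v [-0.3411 -0.3378 -0.3331] z [0.1398 0.1417 0.144 ]
side gold 47 u [0.3909 0.428  0.5308] v [-0.3499 -0.3485 -0.3018] z [0.0564 0.0673 0.0729]
top red 155 u [0.4246 0.4374 0.4499] v [-0.3445 -0.3223 -0.3164] z [0.0505 0.1112 0.1287]
top white 51 u [0.4274 0.4381 0.449 ] v [-0.339  -0.3344 -0.3309] z [0.1357 0.1402 0.1433]
top gold 34 u [0.4064 0.462  0.4729] v [-0.3265 -0.3235 -0.322 ] z [0.0608 0.0702 0.0741]
12.55 [ 0.36469818 -0.02635168  0.26930062] [0.50195196 0.12778471 0.52247472]
```

View pics/c7.png

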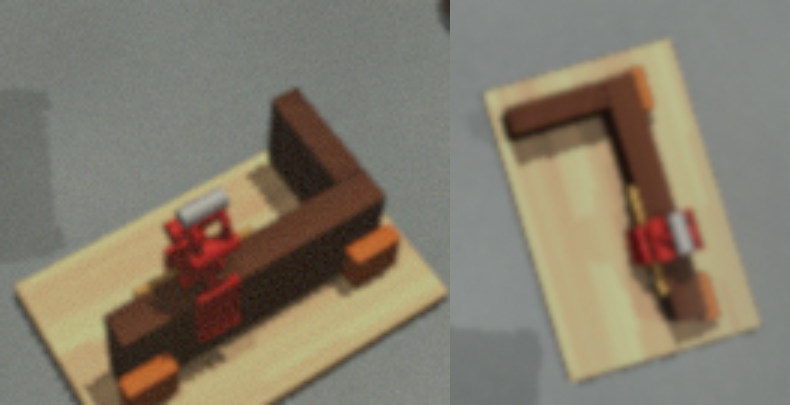

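Clamp sits upright astride rail and slip (pin top at z≈141 mm = rail 72 + 69). It is at the slip's middle within 2 mm, and the slip's top moved ≈4.6 mm to the rail. Handing in.

```bash
python3 -c "
from cell import arm
print(arm.close_job())"
```

```text
the job is handed in; nothing more can be done
None
```

The job is handed in, but the hand-in returned no verdict. The smaller red tweezers are closed on the rail and slip: throat home, about 2 mm from the slip's middle, slip pulled tight. The press was about 8.5 N, the robot stands clear, and the arm stayed away from the tape, glue bottle and eraser.

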